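# Blow off and unscrew a microscope objective

### The job

Turn the objective turret so that the yellow-banded objective stands right in front of the air duster's white nozzle, blow it clean by pressing the duster's sprung red cap fully down for about half a second, and let the cap spring back; never set the duster off at anything else, and do not ram the cap. Then unscrew that objective anticlockwise from its collar without forcing it, lift it out and set it down gently, standing upright in the white tray. Leave the other things on the bench where they are.

Things in the scene. Friction and masses are not known exactly. Their poses are not given: they have to be found in the camera images.
- stand: White base plate (12 mm thick, fixed) carrying the turret's pedestal and, to +y, the blue duster canister, clamped to a black post 132 mm high behind it (+y). Origin on the bench under the turret's axis; its -x side is the front, towards the robot; z up. Pushing on the plate, canister or cap with more than 30 N damages them.
- station (a point): The place in front of the nozzle, 75 mm from the turret's axis on its front (-x of the stand), 70 mm above the bench, at the height of the turret's top face. The yellow objective's foot must be centred here, to within 8 mm, for the puff.
- can_axis (a point): Point on the axis of the upright canister (52 mm across), 12 mm above the bench, 150 mm from the station to +y of the stand. The red cap is on this axis. The canister is clamped anywhere within 26 mm of height and that height is not measured: the top of the unpressed cap is 185 to 211 mm above the bench, so feel for it.
- cap (a joint): How far the red cap (36 mm across, flat top; its white nozzle points level at the station and ends 32 mm from the cap's axis) is pressed, in m: 0 = up, 0.010 = down on its stop. Its spring needs about 6 N to start, about 14 N at the stop, and returns it. 0.0085 or more counts as fully down, under 0.002 as sprung back.
- turret: Dark round turret, 220 mm across, 20 mm thick, top face 70 mm above the bench, turning either way on an upright axis through its origin (centre of underside). No clicks; stays where left (0.22 N m friction, 3 N at an objective). Four objectives, 75 mm from the axis: yellow band on its +x; fixed ones of the same shape: red +y, blue -x, green -y. Hub 14 mm high, 44 across.
- collar (a point): Centre of the yellow objective's seat on the turret's top face, in a collar 62 mm across and 10 mm high; axes as the turret's. Lips in the collar hold down the objective's lugs. It is free once its x axis is 1.55 to 2.4 rad anticlockwise (from above) of the turret's x (aim for 2.0; stop at 2.5), then lifts straight out, clear 12 mm up. Clockwise there is a stop.
- target: Yellow-banded objective (yellow rim on top too): 95 mm tall, a plain upright cylinder 36 mm across from 12 mm above its foot to its top, 0.15 to 0.31 kg. Origin at the centre of its foot, z up. Two lugs at its foot, along its own +x and -x, 48 mm over both, hold it in the collar with some play. At the start its x axis is 0 to 0.35 rad anticlockwise of the turret's x; it turns in the collar if gripped and twisted.
- tray: White shallow tray fixed on the bench, 160 mm along its x, 210 mm along its y, walls 4 mm thick and 16 mm high, floor 4 mm thick. Origin at the centre of its underside. A clear jar stands in it around y = -65 mm; the +y half is free.
- case: Clear jar, 44 mm across, 60 mm high, standing loose in the tray; origin at the centre of its foot. Leave it.
- dishes: Two stacked culture dishes, 88 mm across, 32 mm high; origin under the centre. Leave them.
- mouse: Black computer mouse, 105 x 60 x 30 mm, on a round blue pad; origin under the centre. Leave it.
- penpot: Wooden square pen pot, 60 x 60 x 85 mm; origin under the centre. Leave it.
- oil: Amber immersion oil bottle, 40 mm across, 75 mm high; origin under the centre. Leave it.
- slidebox: Blue slide box, 100 x 80 x 34 mm; origin under the centre. Leave it.
- driver: Screwdriver, 170 mm long, lying along its x; origin on its underside. Leave it.

How it is judged:
By the outcome, as a careful person would: the job done as asked, in the order asked, and still so for the second after the job is handed in, with the robot touching nothing.
It also fails if it takes over 72 s, if anything falls off the work surface, if the arm or the gripper's body presses on something with over 40 N, if the wrist force passes 120 N, or if a joint passes its speed limit or range.

### The arm

A 6-joint arm with a two-finger parallel gripper is mounted at the origin on the work surface. World frame = base frame: x ahead of the robot, y to its left, z up, the work surface at z = 0. Lengths are in m, angles in rad, forces in N, time in s.
With the tool pointing down it reaches from about 0.25 to 0.725 m from the base axis. Payload 4 kg.
Tool frame: the origin (TCP) lies at the very end of the fingers, on their centre line; the grasp point (between the pads) lies 19 mm behind it; x points along the fingers, z is the direction in which the jaws open and shut, and the axes are right-handed (so a half turn about x gives the same grasp; the last joint's range is limited). The gripper opens to 85 mm and grips with 20 to 120 N. Pads are 22 mm wide; open, the fingers measure 114 mm over their backs; the gripper's body (76 mm by 85 mm) begins 54 mm behind the grasp point. The pads swing forward as they close: fully open they stand 13 mm farther back than shut.
Start: joints at [-1.305, 0.241, 0.005, 1.335, 0, 1.571], TCP at [0.131, -0.482, 0.231] pointing down, gripper open.
Joint ranges: [-2.72, 2.72], [-1.05, 1.87], [-1.09, 1.28], [-1.99, 2.15], [-1.42, 1.44], [-3.14, 3.14]. Speed limits (rad/s): [2.79, 2.79, 3.14, 3.14, 3.14, 3.14].

### API

Orientations are given as a 3x3 rotation matrix whose columns are the frame's x, y, z axes.
In Python, from workcell import state, viewer, workorder gives the robot as it stands.
- The arm moves only by the shell command python3 -m inch 'ROWS' [OPENING] [FORCE]. ROWS is text: rows parted by semicolons, each of 6 numbers parted by spaces: the shift along the tool's x, y, z in cm, then the turn, a rotation vector about the tool's x, y, z in degrees. A call has exactly 8 rows; each row shifts and turns the commanded pose from where the row before left it, along the tool's axes as they then stand; what a row does not reach is not made up. A row lasts 1/12 s, in which the tool goes at most 41.7 mm and 7.16 degrees, less where a joint would pass 70% of its speed; a pose out of reach is approached as far as the arm can. A call with a gripper value outside its range is refused whole. OPENING is the closure, from 0 (fully open) to 1 (shut), set as the call begins (- or left out, the last holds). The fingers move at their own pace and stop on an object; FORCE is the grip in N (left out, the last holds). Time passes only in rows, so rows that do not move let the fingers close, or fill a call up. It gives the time, the measured TCP pose, the force and the opening at its end, in the units of the state.
- state(): the state, without advancing time (a new reading comes with each control period).
- viewer.read_camera(name): name is "side" or "top"; returns a dict with "image" (400x640x3 uint8, blue, green, red), "fx", "fy", "cx", "cy" (pixels), "dist" ([k1, k2, p1, p2, k3] as OpenCV has them; the pictures are not rectified), "view" (4x4, takes a point from world to camera coordinates). Camera axes: x right, y down, z forward; pixel columns grow to the right and rows downward; lengths in m; the calibration is good to about 2 mm. A picture is of the moment at which its call begins. There is no depth.
- workorder.hand_in(): hands the job in, once; it reports no verdict.
The state is a dict: "time": time; "joint_pos": joint angles; "qd": joint speeds; "tau": joint torques, N m; "eef_pos": TCP position; "ee_rot": TCP orientation; "wrist_force": force on the tool from outside, world axes, zero at the start; "torque": the same for the moment, N m; "grip_width": opening from 0.0 (shut) to 1.0 (fully open).
Only numpy, scipy, OpenCV 4.12 (cv2) and the standard library are available. Lean on these libraries where they do the work, as an engineer would, in place of code of your own. Each camera call takes 0.05 s, during which the arm holds its last target.

## Working session

There is one attempt and no reset: what is moved stays moved. The work goes in short steps, Python scripts to look and compute and a shell command to move; the robot and the scene stay as the last step left them, time stands still between calls to the robot, and variables do not carry over. Pictures are saved under pics/ and viewed, and the job is handed in when it is done.

```bash
ls; mkdir -p pics; python3 - <<'E'
from workcell import state, viewer
import cv2,numpy as np
s=state();print({k:np.round(v,3).tolist() for k,v in s.items()})
for n in("side","top"):
    c=viewer.read_camera(n);cv2.imwrite(f"pics/{n}0.png",c["image"]);np.save(f"{n}0.npy",c,allow_pickle=True)
    print(n,c["fx"],c["fy"],c["cx"],c["cy"],c["dist"],np.round(c["view"],4).tolist())
E
```

```text
pics
{'time': 0.0, 'joint_pos': [-1.305, 0.241, 0.004, 1.335, -0.0, 1.571], 'qd': [0.002, 0.0, -0.002, 0.001, 0.0, 0.002], 'tau': [-0.0, -37.232, 25.241, 0.017, 0.0, 0.0], 'eef_pos': [0.131, -0.482, 0.23], 'ee_rot': [[-0.001, 0.965, 0.263], [0.002, 0.263, -0.965], [-1.0, -0.0, -0.002]], 'wrist_force': [-0.691, 0.061, 0.405], 'torque': [-0.032, 0.026, 0.01], 'grip_width': 1.0}
side 383.21655634751716 383.21655634751716 328.6601164953416 198.3623155546938 [-0.052882  0.        0.        0.        0.      ] [[-0.741, -0.6714, -0.0142, 0.4218], [-0.4542, 0.5166, -0.7258, 0.3691], [0.4947, -0.5314, -0.6877, 0.8047], [0.0, 0.0, 0.0, 1.0]]
top 406.81855477370254 406.81855477370254 320.14822461507504 200.12434869836832 [-0.02795961  0.          0.          0.          0.        ] [[0.024, -0.9997, -0.0021, -0.0438], [-0.9891, -0.0234, -0.1451, 0.5908], [0.145, 0.0056, -0.9894, 1.3236], [0.0, 0.0, 0.0, 1.0]]
```

View pics/side0.png

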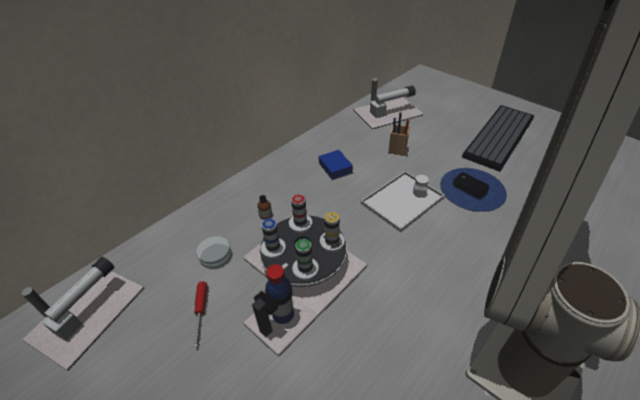

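View pics/top0.png

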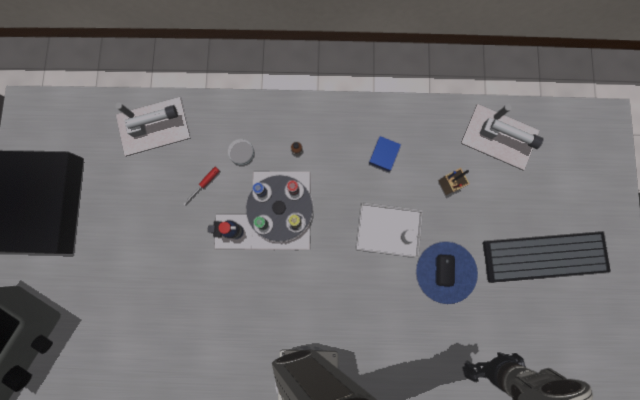

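```bash
cat > h.py <<'E'
import numpy as np,cv2
from workcell import state,viewer
def ray(c,uv):
    K=np.array([[c["fx"],0,c["cx"]],[0,c["fy"],c["cy"]],[0,0,1]])
    n=cv2.undistortPoints(np.array([[uv]],float),K,np.array(c["dist"]))[0,0]
    V=np.array(c["view"]);R=V[:3,:3];t=V[:3,3]
    return -R.T@t, R.T@np.array([n[0],n[1],1.])
def onz(c,uv,z):
    o,d=ray(c,uv);return o+d*(z-o[2])/d[2]
def proj(c,P):
    K=np.array([[c["fx"],0,c["cx"]],[0,c["fy"],c["cy"]],[0,0,1]])
    V=np.array(c["view"])
    return cv2.projectPoints(np.array(P,float).reshape(-1,1,3),cv2.Rodrigues(V[:3,:3])[0],V[:3,3],K,np.array(c["dist"]))[0][:,0]
def two(c1,u1,c2,u2):
    o1,d1=ray(c1,u1);o2,d2=ray(c2,u2)
    A=np.stack([d1,-d2],1);s=np.linalg.lstsq(A,o2-o1,rcond=None)[0]
    a=o1+d1*s[0];b=o2+d2*s[1];return (a+b)/2,np.linalg.norm(a-b)
def load(n): return np.load(n,allow_pickle=True).item()
def blobs(c,lo,hi,roi,amin=8):
    hsv=cv2.cvtColor(c["image"],cv2.COLOR_BGR2HSV)
    m=cv2.inRange(hsv,np.array(lo),np.array(hi));k=np.zeros_like(m);x0,y0,x1,y1=roi;k[y0:y1,x0:x1]=255;m&=k
    n,l,st,ce=cv2.connectedComponentsWithStats(m)
    return [(st[i][:5].tolist(),np.round(ce[i],1).tolist()) for i in range(1,n) if st[i][4]>=amin]
E
python3 - <<'E'
from h import *
for n,r in(("top",(200,160,440,270)),("side",(230,170,460,350))):
    c=load(n+"0.npy");x0,y0,x1,y1=r
    k=3.3
    cv2.imwrite(f"pics/{n}0z.png",cv2.resize(c["image"][y0:y1,x0:x1],None,fx=k,fy=k,interpolation=cv2.INTER_CUBIC))
    for nm,lo,hi in(("yel",(20,120,90),(35,255,255)),("red",(0,150,90),(6,255,255)),("red2",(174,150,90),(180,255,255)),("blue",(105,130,80),(125,255,255)),("green",(45,100,50),(85,255,255))):
        print(n,nm,blobs(c,lo,hi,r))
    hsv=cv2.cvtColor(c["image"],cv2.COLOR_BGR2HSV)
E
```

```text
top yel []
top red [([200, 168, 18, 19, 121], [208.7, 176.9]), ([219, 223, 11, 10, 92], [223.9, 227.4])]
top red2 []
top blue [([370, 160, 24, 10, 152], [383.0, 163.1]), ([254, 184, 8, 8, 18], [258.5, 188.3])]
top green [([255, 218, 9, 8, 19], [258.9, 220.9])]
side yel [([326, 213, 12, 9, 57], [331.4, 216.9])]
side red [([293, 195, 11, 8, 35], [297.8, 198.4]), ([267, 265, 17, 14, 188], [274.6, 271.4])]
side red2 []
side blue [([330, 170, 8, 2, 12], [333.2, 170.3]), ([263, 219, 12, 9, 52], [268.4, 223.0])]
side green [([296, 239, 14, 11, 72], [302.8, 243.8])]
```

View pics/top0z.png

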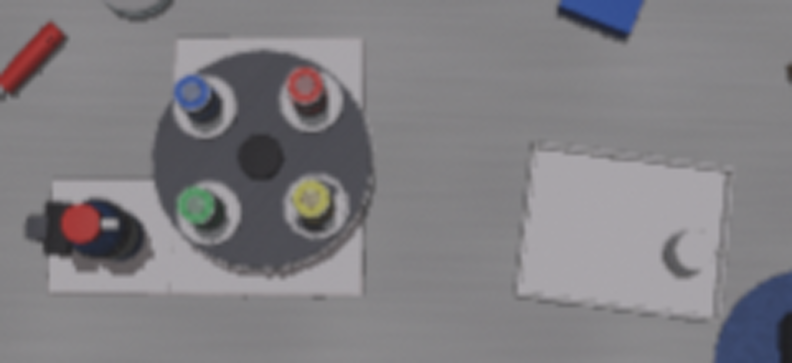

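View pics/side0z.png

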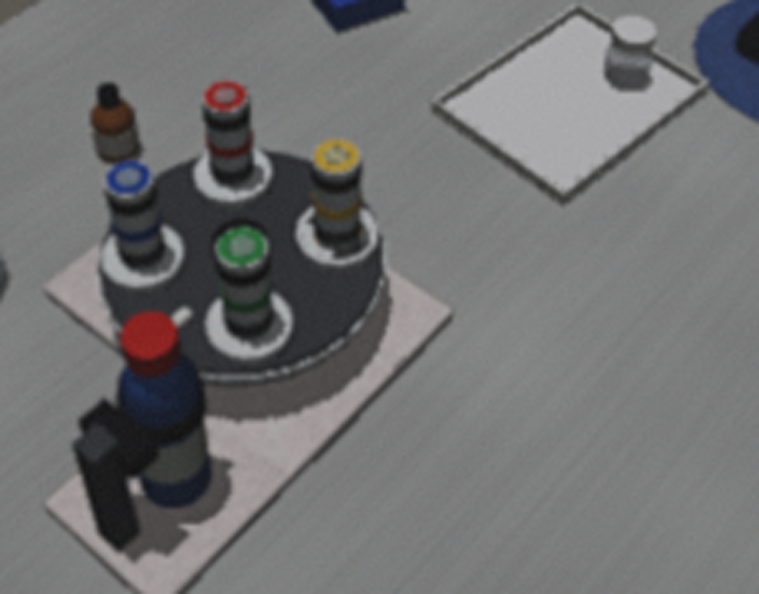

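```bash
cat > m1.py <<'E'
from h import *
T=load("top0.npy");S=load("side0.npy")
# loosened, per-colour rims
def rim(c,lo,hi,roi):
    b=blobs(c,lo,hi,roi,4);return b
col={"yel":((18,50,60),(38,255,255)),"blue":((105,80,60),(125,255,255)),"green":((45,60,40),(85,255,255)),"red":((0,90,60),(8,255,255))}
roiT={"yel":(285,212,305,232),"blue":(250,180,268,200),"green":(250,214,268,234),"red":(284,178,304,198)}
for k in col: print(k,rim(T,*col[k],roiT[k]))
roiS={"yel":(322,205,345,222),"blue":(255,212,282,230),"green":(290,235,316,252),"red":(285,190,310,205)}
for k in col: print(k,rim(S,*col[k],roiS[k]))
# tray/plate bright regions top
g=T["image"].astype(int);mx=g.max(2);
for roi in((350,195,430,265),(205,165,320,260)):
    x0,y0,x1,y1=roi
    sub=T["image"][y0:y1,x0:x1];gg=cv2.cvtColor(sub,cv2.COLOR_BGR2GRAY);print(gg.min(),gg.max(),np.median(gg))
    print(gg[40,:].tolist())
    print(gg[:,60].tolist())
E
python3 m1.py
```

```text
yel [([289, 215, 11, 12, 100], [293.9, 220.1])]
blue [([253, 183, 10, 10, 65], [257.7, 187.5])]
green [([254, 217, 11, 11, 68], [259.0, 221.8])]
red [([288, 181, 10, 10, 54], [292.1, 185.5])]
yel [([325, 212, 14, 10, 118], [331.4, 216.7])]
blue [([262, 218, 14, 11, 86], [268.4, 223.4])]
green [([296, 238, 14, 13, 118], [302.6, 243.6])]
red [([292, 195, 12, 9, 63], [297.6, 198.7])]
69 167 136.0
[132, 132, 133, 133, 133, 133, 128, 136, 153, 153, 165, 166, 165, 166, 166, 166, 167, 166, 166, 166, 166, 166, 167, 166, 166, 166, 166, 166, 166, 166, 166, 166, 166, 167, 166, 166, 167, 167, 166, 166, 166, 166, 166, 166, 166, 166, 166, 166, 166, 164, 147, 109, 92, 95, 125, 160, 166, 166, 166, 166, 166, 166, 166, 166, 166, 165, 157, 143, 128, 132, 138, 132, 132, 132, 132, 132, 132, 132, 132, 132]
[133, 131, 131, 132, 130, 129, 130, 131, 132, 132, 131, 130, 130, 130, 132, 140, 151, 164, 166, 165, 166, 167, 166, 166, 167, 166, 166, 166, 166, 166, 165, 166, 166, 166, 164, 164, 166, 166, 166, 165, 166, 166, 166, 166, 166, 163, 143, 114, 135, 162, 166, 166, 166, 166, 166, 166, 165, 165, 165, 153, 149
[... 303 characters left out ...]
7, 77, 77, 77, 78, 78, 77, 76, 77, 78, 77, 78, 79, 78, 78, 77, 73, 59, 50, 48, 49, 49, 49, 49, 50, 51, 51, 50, 52, 51, 61, 76, 77, 76, 76, 77, 77, 77, 76, 76, 78, 78, 77, 77, 77, 79, 79, 79, 79, 78, 79, 78, 78, 78, 78, 79, 79, 102, 132, 131, 131, 131, 131, 131, 130]
[130, 131, 130, 130, 128, 121, 132, 162, 166, 165, 165, 166, 157, 129, 86, 76, 77, 87, 123, 157, 162, 153, 123, 82, 54, 49, 48, 45, 47, 49, 64, 85, 101, 117, 141, 139, 96, 77, 76, 77, 77, 78, 78, 79, 78, 79, 79, 79, 80, 93, 131, 162, 163, 144, 103, 72, 69, 66, 64, 58, 49, 48, 48, 53, 78, 101, 106, 129, 128, 83, 77, 77, 79, 98, 116, 135, 162, 166, 166, 166, 166, 166, 166, 157, 141, 131, 132, 131, 130, 130, 129, 130, 130, 130, 130]
```

```bash
cat > m2.py <<'E'
from h import *
T=load("top0.npy");S=load("side0.npy")
tp={"yel":(294,220.3),"blue":(257.6,187.5),"green":(259,221.9),"red":(292.4,185.6)}
sp={"yel":(331.5,216.7),"blue":(268.5,223.2),"green":(302.6,244),"red":(297.7,198.9)}
P={}
for k in tp:
    a=onz(T,tp[k],.165);b=onz(S,sp[k],.165);w,e=two(T,tp[k],S,sp[k]);P[k]=(a+b)/2
    print(k,a.round(4),b.round(4),"tri",w.round(4),round(e,4))
c=sum(P.values())/4;print("axis",c)
for k in P: d=P[k]-c;print(k,np.hypot(*d[:2]),np.degrees(np.arctan2(d[1],d[0])))
# tray quad, top view
def quad(roi,thr,z):
    x0,y0,x1,y1=roi
    g=cv2.cvtColor(T["image"][y0:y1,x0:x1],cv2.COLOR_BGR2GRAY)
    m=cv2.morphologyEx((g>thr).astype(np.uint8),cv2.MORPH_OPEN,np.ones((3,3)))
    cs=max(cv2.findContours(m,cv2.RETR_EXTERNAL,cv2.CHAIN_APPROX_NONE)[0],key=cv2.contourArea)
    h=cv2.convexHull(cs); bx=cv2.boxPoints(cv2.minAreaRect(h))+[x0,y0]
    W=np.array([onz(T,p,z) for p in bx]);print("quad px",bx.round(1).tolist());print(W.round(4),"ctr",W.mean(0).round(4),"sides",np.linalg.norm(W-np.roll(W,-1,0),axis=1).round(4))
    e=W-np.roll(W,-1,0);print("ang",np.degrees(np.arctan2(e[:,1],e[:,0])).round(1))
quad((350,195,430,265),148,.004)
quad((205,165,320,260),147,.012)
# cap
tc=(223.9,227.4)
for nm,c,roi in(("top",T,(215,218,236,240)),("side",S,(262,260,290,292))):
    print(nm,blobs(c,(0,120,60),(8,255,255),roi))
print(two(T,tc,S,(274.4,270.5)))
# jar lid
print(T["image"][225:250,398:420].max(2).tolist()[10])
E
python3 m2.py
python3 - <<'E'
from h import *
T=load("top0.npy");S=load("side0.npy")
cv2.imwrite("pics/capS.png",cv2.resize(S["image"][255:340,240:310],None,fx=7,fy=7,interpolation=cv2.INTER_NEAREST))
cv2.imwrite("pics/capT.png",cv2.resize(T["image"][205:258,205:285],None,fx=9,fy=9,interpolation=cv2.INTER_NEAREST))
E
```

```text
yel [0.5101 0.0474 0.165 ] [0.5106 0.0511 0.165 ] tri [0.5114 0.0484 0.162 ] 0.0025
blue [0.6085 0.1627 0.165 ] [0.608  0.1654 0.165 ] tri [0.6095 0.1636 0.1623] 0.0014
green [0.5026 0.1535 0.165 ] [0.5026 0.1569 0.165 ] tri [0.5037 0.1546 0.1619] 0.002
red [0.6169 0.0559 0.165 ] [0.6156 0.0612 0.165 ] tri [0.6188 0.057  0.1598] 0.0023
axis [0.55936213 0.10676236 0.165     ]
yel 0.07557753353439567 -130.46361463293516
blue 0.07530362568141609 49.538831045597526
green 0.07459282042341377 139.5202420911041
red 0.07459646047588792 -40.26937454332036
quad px [[355.9, 248.5], [361.4, 204.9], [420.3, 212.3], [414.9, 255.9]]
[[ 0.4342 -0.1551  0.004 ]
 [ 0.5841 -0.1722  0.004 ]
 [ 0.5632 -0.3757  0.004 ]
 [ 0.4139 -0.3556  0.004 ]] ctr [ 0.4989 -0.2646  0.004 ] sides [0.1508 0.2045 0.1507 0.2014]
ang [173.5  84.2  -7.7 -95.8]
quad px [[214.7, 247.0], [215.8, 214.0], [309.6, 217.2], [308.4, 250.2]]
[[0.4273 0.3238 0.012 ]
 [0.5398 0.3267 0.012 ]
 [0.5364 0.0051 0.012 ]
 [0.4244 0.0058 0.012 ]] ctr [0.482  0.1654 0.012 ] sides [0.1125 0.3217 0.112  0.318 ]
ang [-178.5   89.4   -0.4  -90.5]
top [([219, 222, 11, 11, 101], [224.0, 227.2])]
side [([266, 265, 18, 15, 201], [274.7, 271.6])]
(array([0.48262339, 0.25526733, 0.18498933]), np.float64(0.0020007628390116684))
[169, 167, 150, 111, 94, 97, 127, 163, 169, 169, 170, 169, 170, 169, 169, 169, 169, 168, 160, 145, 129, 133]
```

View pics/capS.png

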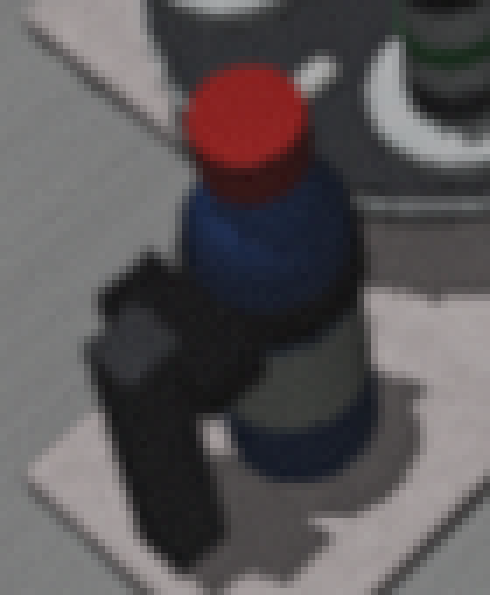

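View pics/capT.png

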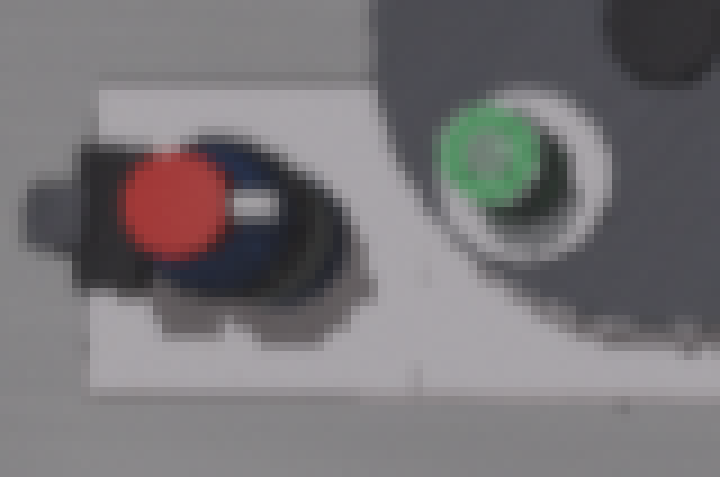

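```bash
cat >> h.py <<'E'
def go(P,phi=None):
    s=state();R=np.array(s["ee_rot"]);p=np.array(s["eef_pos"])
    f=np.degrees(np.arctan2(R[1,2],R[0,2]))
    print("t %.2f p %s phi %.2f q6 %.2f grip %.3f F %s M %s"%(s["time"],p.round(4),f,s["joint_pos"][5],s["grip_width"],np.round(s["wrist_force"],2),np.round(s["torque"],3)))
    if P is not None: print("tool shift cm",(R.T@(np.array(P)-p)*100).round(2),"tilt",R[:,0].round(4))
    if phi is not None: print("turn about x deg",round(-(phi-f),2))
E
python3 -m inch '0 1.5 -1.2 0 0 0;0 3 -2.45 0 0 0;0 3 -2.45 0 0 0;0 3 -2.45 0 0 0;0 3 -2.45 0 0 0;0 3 -2.45 0 0 0;0 3 -2.45 0 0 0;0 3 -2.45 0 0 0'
python3 -c "
from h import *
go((.5103,.0493,.23),139.5)"
```

```text
time: 0.77
eef_pos: [0.3006, -0.2445, 0.2311]
ee_rot: [[-0.0, 0.965, 0.262], [0.0, 0.262, -0.965], [-1.0, -0.0, -0.0]]
wrist_force: [-0.1, -0.9, -0.2]
grip_width: 1.0
t 0.77 p [ 0.3006 -0.2445  0.2311] phi -74.80 q6 2.19 grip 1.000 F [-0.1  -0.88 -0.15] M [-0.004  0.004 -0.007]
tool shift cm [  0.11  27.94 -22.85] tilt [-2.e-04  2.e-04 -1.e+00]
turn about x deg -214.3
```

```bash

python3 -m inch '0 0 0 -7 0 0;0 0 0 -7 0 0;0 0 0 -7 0 0;0 0 0 -7 0 0;0 0 0 -7 0 0;0 0 0 -7 0 0;0 0 0 -7 0 0;0 0 0 -7 0 0' >/dev/null
python3 -m inch '0 0 0 -7 0 0;0 0 0 -7 0 0;0 0 0 -7 0 0;0 0 0 -7 0 0;0 0 0 -7 0 0;0 0 0 -7 0 0;0 0 0 -7 0 0;0 0 0 -7 0 0' >/dev/null
python3 -m inch '0 0 0 -7 0 0;0 0 0 -7 0 0;0 0 0 -7 0 0;0 0 0 -7 0 0;0 0 0 -7 0 0;0 0 0 -7 0 0;0 0 0 -7 0 0;0 0 0 -7 0 0' >/dev/null
python3 -m inch '0 0 0 -7 0 0;0 0 0 -7 0 0;0 0 0 -7 0 0;0 0 0 -7 0 0;0 0 0 -7 0 0;0 0 0 -6 0 0;0 0 0 -5.3 0 0;0 0 0 0 0 0' >/dev/null
python3 -c "
from h import *
go((.5103,.0493,.23),139.5)"
```

```text
t 3.43 p [ 0.3    -0.2461  0.2309] phi 139.62 q6 -1.55 grip 1.003 F [0.48 0.08 0.78] M [-0.031  0.001  0.054]
tool shift cm [  0.1  -36.13   3.12] tilt [-7.e-04  6.e-04 -1.e+00]
turn about x deg 0.12
```

```bash

python3 -m inch '0 -1.5 .13 0 0 0;0 -3 .25 0 0 0;0 -3.6 .3 0 0 0;0 -3.6 .3 0 0 0;0 -3.6 .3 0 0 0;0 -3.6 .3 0 0 0;0 -3.6 .3 0 0 0;0 -3.6 .3 0 0 0' >/dev/null
python3 -m inch '0 -3.5 .3 0 0 0;0 -3 .3 0 0 0;0 -2 .2 0 0 0;0 -1 .1 0 0 0;0 -.5 .05 0 0 0;0 0 0 0 0 0;0 0 0 0 0 0;0 0 0 0 0 0' >/dev/null
python3 - <<'E'
from h import *
go((.5103,.0493,.23),139.5)
for n in("top","side"):
    c=viewer.read_camera(n);cv2.imwrite(f"pics/{n}1.png",c["image"]);np.save(f"{n}1.npy",c,allow_pickle=True)
E
```

```text
t 4.77 p [0.5101 0.0475 0.2314] phi 139.42 q6 -0.77 grip 1.003 F [ 0.3  -0.54  0.08] M [-0.063 -0.01   0.015]
tool shift cm [ 0.14 -0.15  0.1 ] tilt [-5.e-04 -4.e-04 -1.e+00]
turn about x deg -0.08
```

View pics/side1.png

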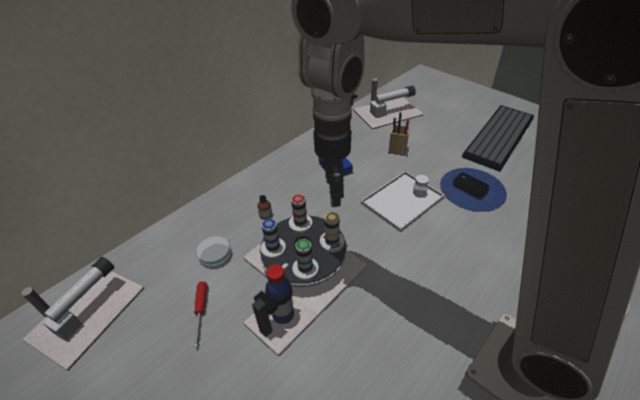

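View pics/top1.png

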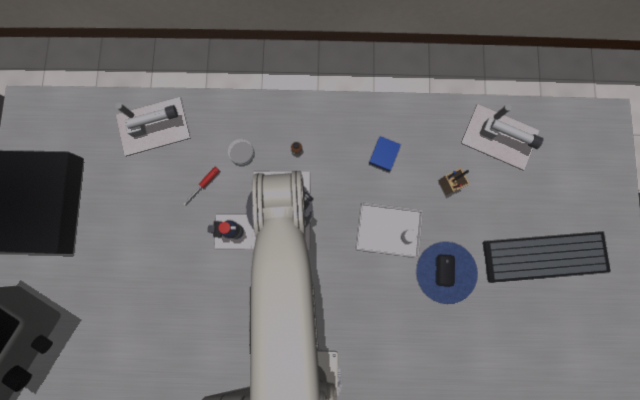

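```bash

python3 -m inch '.5 -.15 .1 0 0 0;1 0 0 0 0 0;1.8 0 0 0 0 0;2 0 0 0 0 0;2 0 0 0 0 0;2 0 0 0 0 0;2 0 0 0 0 0;1 0 0 0 0 0' >/dev/null
python3 -m inch '0 0 0 0 0 0;0 0 0 0 0 0;0 0 0 0 0 0;0 0 0 0 0 0;0 0 0 0 0 0;0 0 0 0 0 0;0 0 0 0 0 0;0 0 0 0 0 0' 0.4 20 >/dev/null
python3 - <<'E'
from h import *
go((.5103,.0493,.108),139.5)
c=viewer.read_camera("side");cv2.imwrite("pics/side2.png",cv2.resize(c["image"][100:300,200:440],None,fx=3.3,fy=3,interpolation=cv2.INTER_CUBIC))
E
```

```text
t 6.20 p [0.5111 0.0505 0.1087] phi 139.53 q6 -0.77 grip 0.598 F [ 0.82  0.04 -0.15] M [ 0.021  0.001 -0.015]
tool shift cm [ 0.07  0.14 -0.01] tilt [ 7.e-04  1.e-04 -1.e+00]
turn about x deg 0.03
```

View pics/side2.png

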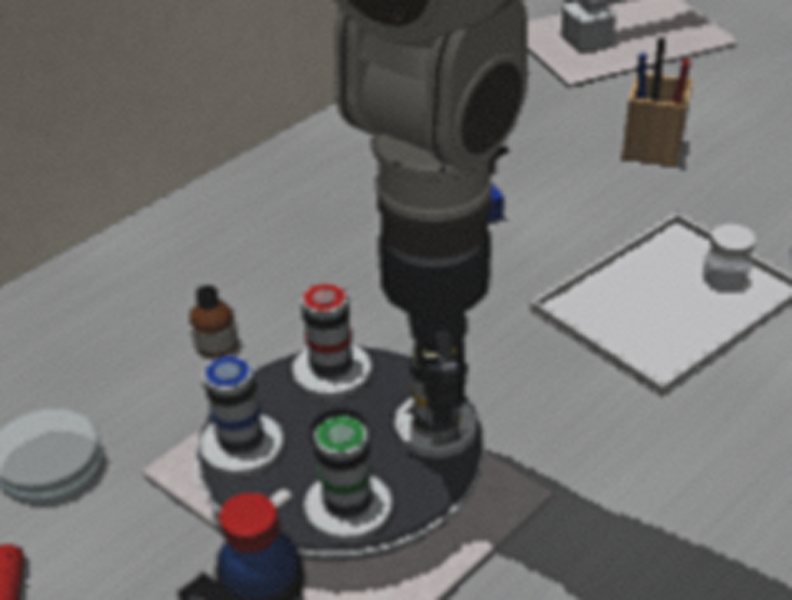

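```bash

python3 -m inch '0 0 0 0 0 0;0 0 0 0 0 0;0 0 0 0 0 0;0 0 0 0 0 0;0 0 0 0 0 0;0 0 0 0 0 0;0 0 0 0 0 0;0 0 0 0 0 0' 0.7 20 
python3 - <<'E'
from h import *
go((.5103,.0493,.108),139.5)
E
```

```text
time: 6.92
eef_pos: [0.5109, 0.0505, 0.1084]
ee_rot: [[-0.0, -0.649, -0.761], [0.0, -0.761, 0.649], [-1.0, -0.0, 0.0]]
wrist_force: [-1.4, 1.1, 2.2]
grip_width: 0.418
t 6.92 p [0.5109 0.0505 0.1084] phi 139.53 q6 -0.77 grip 0.418 F [-1.42  1.14  2.17] M [0.146 0.149 0.035]
tool shift cm [ 0.04  0.13 -0.03] tilt [-0.e+00  2.e-04 -1.e+00]
turn about x deg 0.03
```

```bash

python3 -m inch '0 0 0 0 0 0;0 0 0 0 0 0;0 -.005 .2 1.53 0 0;0 -.011 .4 3.06 0 0;0 -.011 .4 3.06 0 0;0 -.011 .4 3.06 0 0;0 -.011 .4 3.06 0 0;0 -.011 .4 3.06 0 0' 0.55 20 
python3 - <<'E'
from h import *
go((.485,.106,.108),90)
s=state();d=np.array(s["eef_pos"])[:2]-[.56,.106];print(np.hypot(*d),np.degrees(np.arctan2(d[1],d[0])))
E
```

```text
time: 7.58
eef_pos: [0.4975, 0.0658, 0.1086]
ee_rot: [[0.002, -0.844, -0.537], [-0.003, -0.537, 0.844], [-1.0, -0.0, -0.004]]
wrist_force: [1.4, -3.2, 1.9]
grip_width: 0.452
t 7.58 p [0.4975 0.0658 0.1086] phi 122.49 q6 -0.43 grip 0.452 F [ 1.43 -3.19  1.86] M [-0.722 -0.319  0.059]
tool shift cm [ 0.04 -1.1   4.06] tilt [ 0.0023 -0.0028 -1.    ]
turn about x deg 32.49
0.07425826367459437 -147.25780566411183
```

```bash

python3 -m inch '0 -.01 .388 2.96 0 0;0 -.01 .388 2.96 0 0;0 -.01 .388 2.96 0 0;0 -.01 .388 2.96 0 0;0 -.01 .388 2.96 0 0;0 -.01 .388 2.96 0 0;0 -.01 .388 2.96 0 0;0 -.01 .388 2.96 0 0' >/dev/null
python3 -m inch '0 -.01 .388 2.96 0 0;0 -.01 .388 2.96 0 0;0 -.005 .194 1.48 0 0;0 0 .12 1.2 0 0;0 0 0 0 0 0;0 0 0 0 0 0;0 0 0 0 0 0;0 0 0 0 0 0' >/dev/null
python3 - <<'E'
from h import *
go((.485,.1065,.108),90)
s=state();d=np.array(s["eef_pos"])[:2]-[.56,.106];print(np.hypot(*d),np.degrees(np.arctan2(d[1],d[0])))
E
```

```text
t 8.92 p [0.4845 0.1062 0.1082] phi 90.41 q6 0.21 grip 0.448 F [-1.2  -3.78  2.22] M [-0.765  0.299 -0.093]
tool shift cm [ 0.02 -0.05  0.03] tilt [-4.e-04 -7.e-04 -1.e+00]
turn about x deg 0.41
0.07550310613047873 179.82614756870925
```

```bash

python3 -m inch '0 0 0 0 0 0;0 0 0 0 0 0;0 0 0 0 0 0;0 0 0 0 0 0;0 0 0 0 0 0;0 0 0 0 0 0;0 0 0 0 0 0;0 0 0 0 0 0' .7 20 
python3 -m inch '0 0 0 0 0 0;0 0 0 0 0 0;0 0 0 0 0 0;-.5 0 0 0 0 0;-1 0 0 0 0 0;-2 0 0 0 0 0;-3 0 0 0 0 0;-3 0 0 0 0 0' 0.2 20 >/dev/null
python3 - <<'E'
from h import *
go((.4838,.2565,.225),90)
E
```

```text
time: 9.58
eef_pos: [0.4845, 0.1066, 0.1081]
ee_rot: [[-0.0, -1.0, -0.007], [-0.0, -0.007, 1.0], [-1.0, 0.0, -0.0]]
wrist_force: [-1.2, -3.4, -1.5]
grip_width: 0.423
t 10.25 p [0.4841 0.1067 0.2047] phi 90.43 q6 0.21 grip 0.802 F [ 1.37  0.09 -0.04] M [ 0.067 -0.062 -0.013]
tool shift cm [-2.02 -0.08 14.98] tilt [-1.1e-03  2.0e-04 -1.0e+00]
turn about x deg 0.43
```

```bash

python3 -m inch '-2 0 0 0 0 0;-2 0 0 0 0 0;-.5 0 1 0 0 0;0 0 2 0 0 0;0 0 3 0 0 0;0 0 3 0 0 0;0 0 3 0 0 0;0 -.08 2 0 0 0' 1 20 >/dev/null
python3 -m inch '0 0 .9 0 0 0;0 0 0 0 0 0;0 0 0 0 0 0;0 0 0 0 0 0;0 0 0 0 0 0;0 0 0 0 0 0;0 0 0 0 0 0;0 0 0 0 0 0'  >/dev/null
python3 - <<'E'
from h import *
go((.4838,.2565,.225),90)
for n in("top","side"):
    c=viewer.read_camera(n);cv2.imwrite(f"pics/{n}3.png",c["image"]);np.save(f"{n}3.npy",c,allow_pickle=True)
    print(blobs(c,(18,50,60),(38,255,255),(220,170,340,290)))
    if n=="side":cv2.imwrite("pics/side3.png",cv2.resize(c["image"][100:300,200:440],None,fx=3.3,fy=3,interpolation=cv2.INTER_CUBIC))
E
```

```text
t 11.58 p [0.4846 0.255  0.2485] phi 90.35 q6 0.48 grip 0.000 F [ 0.43 -0.17  0.46] M [ 0.005  0.059 -0.034]
tool shift cm [2.35 0.08 0.15] tilt [ 2.e-04  1.e-04 -1.e+00]
turn about x deg 0.35
[([271, 223, 11, 11, 103], [276.1, 228.1])]
[([318, 229, 15, 12, 133], [324.8, 234.6]), ([317, 246, 16, 10, 54], [324.7, 251.8])]
```

View pics/side3.png

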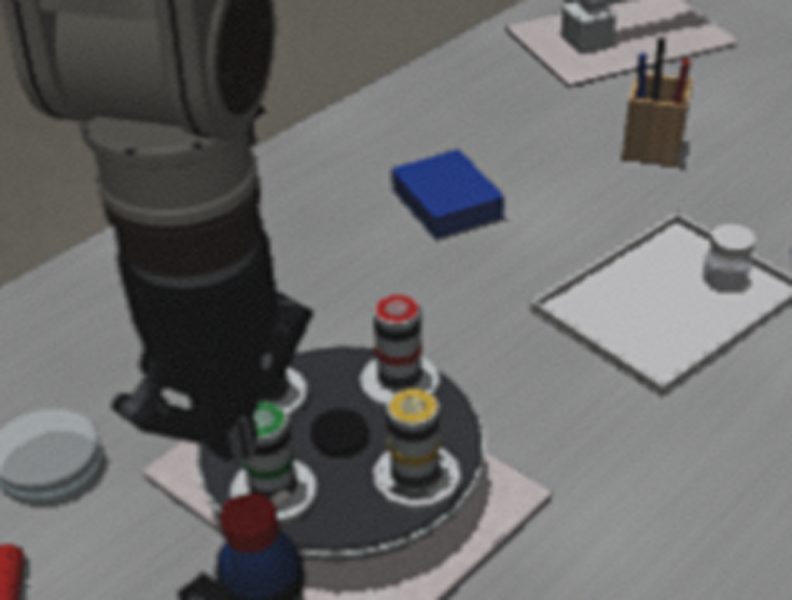

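View pics/top3.png

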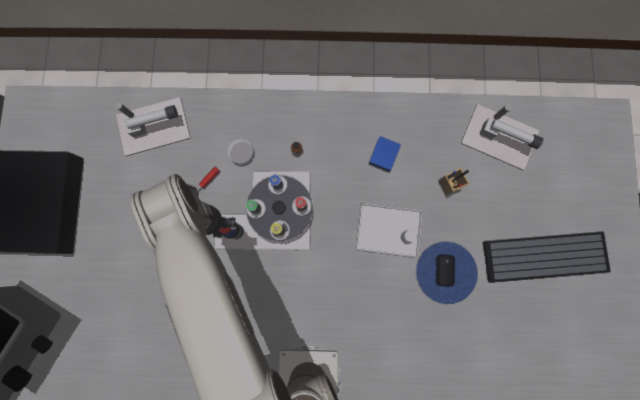

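```bash
python3 - <<'E'
from h import *
T=load("top3.npy");S=load("side3.npy");T0=load("top0.npy");S0=load("side0.npy")
a=onz(T,(276.1,228.2),.165);b=onz(S,(324.9,234.5),.165);print(a,b,two(T,(276.1,228.2),S,(324.9,234.5)))
# cap top & station from cap, per camera, assume z=.187
for z in(.185,.188,.191):
    print(z,onz(T0,(223.8,227.2),z).round(4),onz(S0,(274.8,270.8),z).round(4))
# stand direction from nozzle tip: top view nozzle end
c=T0["image"][222:234,226:240];print(c.max(2).tolist())
E
```

```text
[0.48477252 0.1008206  0.165     ] [0.48426679 0.10306531 0.165     ] (array([0.48531175, 0.101351  , 0.16263166]), np.float64(0.0008918516925600356))
0.185 [0.4824 0.2549 0.185 ] [0.4823 0.2558 0.185 ]
0.188 [0.4822 0.2542 0.188 ] [0.4805 0.257  0.188 ]
0.191 [0.482  0.2535 0.191 ] [0.4786 0.2582 0.191 ]
[[125, 107, 67, 67, 68, 64, 58, 56, 66, 86, 121, 153, 166, 168], [158, 149, 115, 74, 68, 72, 66, 58, 51, 53, 76, 116, 143, 156], [162, 161, 150, 115, 58, 69, 72, 64, 55, 48, 49, 64, 91, 122], [163, 163, 160, 141, 73, 68, 80, 74, 66, 55, 46, 47, 50, 74], [162, 163, 161, 145, 98, 116, 123, 122, 114, 90, 53, 43, 41, 50], [163, 162, 161, 147, 115, 156, 160, 160, 152, 120, 61, 42, 38, 44], [162, 163, 160, 146, 108, 139, 144, 144, 138, 111, 58, 43, 40, 43], [162, 162, 159, 136, 83, 89, 95, 94, 92, 80, 52, 42, 39, 42], [162, 161, 150, 111, 60, 54, 62, 59, 57, 52, 44, 37, 36, 43], [160, 152, 122, 74, 47, 55, 58, 58, 54, 49, 43, 37, 37, 46], [135, 118, 74, 50, 56, 58, 59, 62, 55, 47, 43, 38, 39, 51], [81, 61, 53, 53, 58, 56, 56, 57, 52, 45, 40, 40, 44, 53]]
```

```bash

python3 -m inch '0 0 -1.5 0 0 0;0 0 -3 0 0 0;0 0 -3.5 0 0 0;0 0 -3.5 0 0 0;0 0 -2 0 0 0;0 0 -1.2 0 0 0;0 0 0 0 0 0;0 0 0 0 0 0' 0.2 20 >/dev/null
python3 -m inch '1 0 0 0 0 0;2 0 0 0 0 0;2.5 0 0 0 0 0;2.5 0 0 0 0 0;2.5 0 0 0 0 0;2.5 0 0 0 0 0;1 0 0 0 0 0;0 0 0 0 0 0'  >/dev/null
python3 -m inch '0 0 0 0 0 0;0 0 0 0 0 0;0 0 0 0 0 0;0 0 0 0 0 0;0 0 0 0 0 0;0 0 0 0 0 0;0 0 0 0 0 0;0 0 0 0 0 0'  .7 20
python3 -c "
from h import *
go((.4845,.1105,.108),88)"
```

```text
time: 13.68
eef_pos: [0.4863, 0.1085, 0.1093]
ee_rot: [[0.002, -1.0, -0.007], [-0.0, -0.007, 1.0], [-1.0, -0.002, -0.0]]
wrist_force: [-0.8, -3.3, 6.3]
grip_width: 0.417
t 13.68 p [0.4863 0.1085 0.1093] phi 90.39 q6 0.21 grip 0.417 F [-0.8  -3.31  6.27] M [-0.746  0.041 -0.066]
tool shift cm [0.13 0.18 0.2 ] tilt [ 2.3e-03 -1.0e-04 -1.0e+00]
turn about x deg 2.39
```

```bash

python3 -m inch '0 0 .05 0 0 0;0 0 .1 0 0 0;0 0 .05 1 0 0;0 0 0 0 0 0;0 0 0 0 0 0;0 0 0 0 0 0;0 0 0 0 0 0;0 0 0 0 0 0'  .7 20
python3 -m inch '0 0 0 0 0 0;0 0 0 0 0 0;0 0 0 0 0 0;-.5 0 0 0 0 0;-1.5 0 0 0 0 0;-3 0 0 0 0 0;-3 0 0 0 0 0;-3 0 0 0 0 0' 0.2 20 >/dev/null
python3 -m inch '-2 0 0 0 0 0;-1.5 0 1 0 0 0;-.5 0 2 0 0 0;0 0 3 0 0 0;0 0 3 0 0 0;0 0 3 0 0 0;0 0 2 0 0 0;0 0 .6 0 0 0' 1 20 >/dev/null
python3 - <<'E'
from h import *
go((.4838,.2565,.225),90)
for n in("top","side"):
    c=viewer.read_camera(n);cv2.imwrite(f"pics/{n}4.png",c["image"]);np.save(f"{n}4.npy",c,allow_pickle=True)
    b=blobs(c,(18,50,60),(38,255,255),(220,170,340,290));print(b)
    q,w=b[0];print(onz(c,w,.165),onz(c,(q[0]+q[2]/2-.5,q[1]+q[3]/2-.5),.165))
E
```

```text
time: 14.35
eef_pos: [0.4863, 0.1107, 0.1092]
ee_rot: [[0.002, -1.0, 0.011], [0.0, 0.011, 1.0], [-1.0, -0.002, 0.0]]
wrist_force: [-0.4, -1.9, 5.7]
grip_width: 0.417
t 15.68 p [0.4865 0.2598 0.2581] phi 89.63 q6 0.50 grip -0.000 F [ 0.06 -0.48  0.16] M [-0.001 -0.024  0.009]
tool shift cm [ 3.31  0.26 -0.34] tilt [-5.0e-04  1.2e-03 -1.0e+00]
turn about x deg -0.37
[([269, 223, 11, 11, 98], [274.2, 228.2])]
[0.48463302 0.10657728 0.165     ] [0.48522408 0.10720753 0.165     ]
[([316, 230, 16, 13, 130], [323.5, 236.1]), ([316, 250, 16, 7, 46], [323.5, 253.8])]
[0.48339245 0.10873098 0.165     ] [0.48359633 0.10851029 0.165     ]
```

```bash

python3 -m inch '.5 .1 -.05 0 0 0;1 .1 -.1 0 0 0;1 .06 0 0 0 0;1 0 0 0 0 0;.5 0 0 0 0 0;.3 0 0 0 0 0;0.1 0 0 0 0 0;0 0 0 0 0 0'
python3 -c "
from h import *
go((.484,.258,.200),90)"
```

```text
time: 16.45
eef_pos: [0.4843, 0.255, 0.2142]
ee_rot: [[-0.0, -1.0, 0.01], [-0.0, 0.01, 1.0], [-1.0, 0.0, -0.0]]
wrist_force: [-0.1, -1.1, -0.3]
grip_width: -0.002
t 16.45 p [0.4843 0.255  0.2142] phi 89.40 q6 0.50 grip -0.002 F [-0.12 -1.12 -0.32] M [-0.008  0.018  0.013]
tool shift cm [1.42 0.04 0.3 ] tilt [-2.e-04 -1.e-04 -1.e+00]
turn about x deg -0.6
```

```bash

python3 -m inch '.1 0 .1 0 0 0;.15 0 .1 0 0 0;.15 0 0 0 0 0;.15 0 0 0 0 0;.15 0 0 0 0 0;.1 0 0 0 0 0;.1 0 0 0 0 0;0 0 0 0 0 0'
python3 -m inch '.08 0 0 0 0 0;.08 0 0 0 0 0;.08 0 0 0 0 0;.08 0 0 0 0 0;.08 0 0 0 0 0;.08 0 0 0 0 0;0 0 0 0 0 0;0 0 0 0 0 0'
```

```text
time: 17.12
eef_pos: [0.4842, 0.2571, 0.205]
ee_rot: [[-0.0, -1.0, 0.01], [-0.0, 0.01, 1.0], [-1.0, 0.0, -0.0]]
wrist_force: [-0.7, -0.4, -0.0]
grip_width: -0.002
time: 17.78
eef_pos: [0.4843, 0.2571, 0.2005]
ee_rot: [[-0.0, -1.0, 0.01], [-0.0, 0.01, 1.0], [-1.0, 0.0, -0.0]]
wrist_force: [0.3, 0.1, 0.1]
grip_width: 0.006
```

```bash

python3 -m inch '.08 0 0 0 0 0;.08 0 0 0 0 0;.08 0 0 0 0 0;.08 0 0 0 0 0;.08 0 0 0 0 0;.08 0 0 0 0 0;0 0 0 0 0 0;0 0 0 0 0 0'
```

```text
time: 18.45
eef_pos: [0.4843, 0.2572, 0.1956]
ee_rot: [[-0.0, -1.0, 0.01], [-0.0, 0.01, 1.0], [-1.0, 0.0, -0.0]]
wrist_force: [-1.0, 0.4, 0.3]
grip_width: -0.001
```

```bash

python3 -m inch '.08 0 0 0 0 0;.08 0 0 0 0 0;.08 0 0 0 0 0;.08 0 0 0 0 0;.08 0 0 0 0 0;0 0 0 0 0 0;0 0 0 0 0 0;0 0 0 0 0 0'
```

```text
time: 19.12
eef_pos: [0.4843, 0.2572, 0.1917]
ee_rot: [[0.0, -1.0, 0.01], [0.0, 0.01, 1.0], [-1.0, -0.0, 0.0]]
wrist_force: [-1.0, 0.3, 0.1]
grip_width: -0.003
```

```bash

python3 -m inch '.08 0 0 0 0 0;.08 0 0 0 0 0;.08 0 0 0 0 0;.08 0 0 0 0 0;0 0 0 0 0 0;0 0 0 0 0 0;0 0 0 0 0 0;0 0 0 0 0 0'
```

```text
time: 19.78
eef_pos: [0.4843, 0.2572, 0.1885]
ee_rot: [[-0.0, -1.0, 0.01], [0.0, 0.01, 1.0], [-1.0, 0.0, 0.0]]
wrist_force: [0.1, 0.1, -0.4]
grip_width: -0.0
```

```bash

python3 -m inch '.08 0 0 0 0 0;.08 0 0 0 0 0;.08 0 0 0 0 0;.08 0 0 0 0 0;0 0 0 0 0 0;0 0 0 0 0 0;0 0 0 0 0 0;0 0 0 0 0 0'
```

```text
time: 20.45
eef_pos: [0.4845, 0.2572, 0.1867]
ee_rot: [[0.001, -1.0, 0.01], [0.001, 0.01, 1.0], [-1.0, -0.001, 0.001]]
wrist_force: [-1.4, -1.1, 7.1]
grip_width: 0.001
```

```bash

python3 -m inch '.2 0 0 0 0 0;.2 0 0 0 0 0;.2 0 0 0 0 0;.2 0 0 0 0 0;.2 0 0 0 0 0;.1 0 0 0 0 0;0 0 0 0 0 0;0 0 0 0 0 0'
```

```text
time: 21.12
eef_pos: [0.4846, 0.2573, 0.1782]
ee_rot: [[0.003, -1.0, 0.01], [0.002, 0.01, 1.0], [-1.0, -0.003, 0.002]]
wrist_force: [-5.7, -3.8, 17.3]
grip_width: 0.002
```

```bash

python3 -m inch '0 0 0 0 0 0;0 0 0 0 0 0;-.4 0 0 0 0 0;-.8 0 0 0 0 0;-1.5 0 0 0 0 0;-2 0 0 0 0 0;-2 0 0 0 0 0;-1 0 0 0 0 0' 0.1 20
python3 -c "
from h import *
go((.484,.110,.25),90)"
```

```text
time: 21.78
eef_pos: [0.4851, 0.2575, 0.2537]
ee_rot: [[0.003, -1.0, 0.01], [0.001, 0.01, 1.0], [-1.0, -0.003, 0.001]]
wrist_force: [0.6, 0.4, 0.7]
grip_width: 0.903
t 21.78 p [0.4851 0.2575 0.2537] phi 89.42 q6 0.50 grip 0.903 F [0.57 0.4  0.71] M [-0.028 -0.001 -0.008]
tool shift cm [  0.35  -0.04 -14.75] tilt [ 0.0028  0.0014 -1.    ]
turn about x deg -0.58
```

```bash

python3 - <<'E'
from h import *
for n in("top","side"):
    c=viewer.read_camera(n);cv2.imwrite(f"pics/{n}5.png",c["image"]);np.save(f"{n}5.npy",c,allow_pickle=True)
    b=blobs(c,(18,50,60),(38,255,255),(220,170,340,290));q,w=b[0];print(w,onz(c,(q[0]+q[2]/2-.5,q[1]+q[3]/2-.5),.165))
    print("cap",blobs(c,(0,120,50),(8,255,255),(262,258,290,295) if n=="side" else (215,218,236,240)))
cv2.imwrite("pics/side5.png",cv2.resize(c["image"][150:350,200:440],None,fx=3.3,fy=3,interpolation=cv2.INTER_CUBIC))
E
python3 -m inch '0 0 -1.5 0 0 0;0 0 -3 0 0 0;0 0 -3.5 0 0 0;0 0 -3.5 0 0 0;0 0 -2 0 0 0;0 0 -1.15 0 0 0;0 0 0 -5 0 0;0 0 0 -7 0 0' 0.2 20 >/dev/null
python3 -m inch '0 0 0 -7 0 0;0 0 0 -7 0 0;0 0 0 -7 0 0;0 0 0 -7 0 0;0 0 0 -7 0 0;0 0 0 -7 0 0;0 0 0 -7 0 0;0 0 0 -7 0 0' 0.2 20 >/dev/null
python3 -c "
from h import *
go((.484,.110,.108),180)"
```

```text
[274.2, 228.2] [0.48522408 0.10720753 0.165     ]
cap [([219, 228, 11, 5, 36], [224.4, 229.9])]
[323.5, 236.1] [0.48359633 0.10851029 0.165     ]
cap [([267, 265, 17, 18, 202], [275.1, 273.5])]
t 23.22 p [0.4822 0.1106 0.25  ] phi 157.79 q6 -0.96 grip 0.802 F [ 0.15  0.02 -0.28] M [-0.007  0.056  0.04 ]
tool shift cm [14.2  -0.03 -0.22] tilt [-2.3e-03 -3.0e-04 -1.0e+00]
turn about x deg -22.21
```

View pics/side5.png

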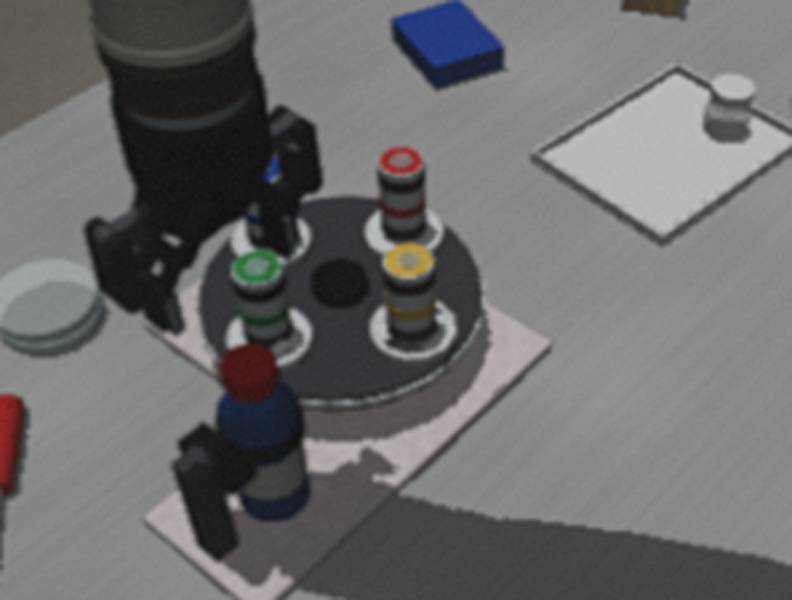

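```bash

python3 -m inch '1 0 -.15 -5 0 0;2 0 0 -6 0 0;2.5 0 0 -6 0 0;2.5 0 0 -5 0 0;2.5 0 0 0 0 0;2.5 0 0 0 0 0;1.1 0 0 0 0 0;0 0 0 0 0 0'  >/dev/null
python3 -m inch '0 0 0 0 0 0;0 0 0 0 0 0;0 0 0 0 0 0;0 0 0 0 0 0;0 0 0 0 0 0;0 0 0 0 0 0;0 0 0 0 0 0;0 0 0 0 0 0'  .7 20 >/dev/null
python3 -c "
from h import *
go((.484,.110,.108),180)"
```

```text
t 24.55 p [0.4849 0.1102 0.1112] phi 179.42 q6 -1.34 grip 0.414 F [-0.57 -1.08  5.7 ] M [-0.155  0.192 -0.048]
tool shift cm [0.32 0.02 0.09] tilt [ 1.9e-03  3.0e-04 -1.0e+00]
turn about x deg -0.58
```

```bash

python3 -m inch '0 0 0 0 0 0;0 0 0 0 0 0;0 0 0 4 0 0;0 0 0 7 0 0;0 0 0 7 0 0;0 0 0 7 0 0;0 0 0 7 0 0;0 0 0 7 0 0'  .3 20 >/dev/null
python3 -m inch '0 0 0 7 0 0;0 0 0 7 0 0;0 0 0 7 0 0;0 0 0 7 0 0;0 0 0 7 0 0;0 0 0 5 0 0;0 0 0 0 0 0;0 0 0 0 0 0'   >/dev/null
python3 -m inch '0 0 0 0 0 0;0 0 0 0 0 0;0 0 0 0 0 0;0 0 0 0 0 0;0 0 0 0 0 0;0 0 0 0 0 0;0 0 0 0 0 0;0 0 0 0 0 0'  .7 35 >/dev/null
python3 -c "
from h import *
go((.4849,.110,.108),180)"
```

```text
t 26.55 p [0.4842 0.11   0.1103] phi 100.42 q6 0.04 grip 0.410 F [-0.55 -1.22 -0.03] M [-0.262  0.021  0.015]
tool shift cm [ 0.23 -0.07 -0.01] tilt [-1.e-04 -3.e-04 -1.e+00]
turn about x deg -79.58
```

```bash

python3 -m inch '0 0 0 -2 0 0;0 0 0 -3 0 0;0 0 0 -4 0 0;0 0 0 -4 0 0;0 0 0 -4 0 0;0 0 0 -4 0 0;0 0 0 -4 0 0;0 0 0 -4 0 0' >/dev/null
python3 -c "
from h import *
go((.4849,.110,.108),206)"
```

```text
t 27.22 p [0.4845 0.1098 0.1103] phi 129.60 q6 -0.47 grip 0.411 F [ 0.69 -0.8  -0.64] M [-0.386 -0.153 -0.063]
tool shift cm [ 0.23 -0.04 -0.01] tilt [ 5.e-04 -7.e-04 -1.e+00]
turn about x deg -76.4
```

```bash

python3 -m inch '0 0 0 -5 0 0;0 0 0 -5 0 0;0 0 0 -5 0 0;0 0 0 -5 0 0;0 0 0 -5 0 0;0 0 0 -5 0 0;0 0 0 -5 0 0;0 0 0 -5 0 0' >/dev/null
python3 -c "
from h import *
go((.4849,.110,.108),206)"
python3 -m inch '0 0 0 -5 0 0;0 0 0 -5 0 0;0 0 0 -5 0 0;0 0 0 -5 0 0;0 0 0 -5 0 0;0 0 0 -5 0 0;0 0 0 -5 0 0;0 0 0 -2 0 0' >/dev/null
python3 - <<'E'
from h import *
go((.4849,.110,.108),206)
for n in("top","side"):
    c=viewer.read_camera(n);np.save(f"{n}6.npy",c,allow_pickle=True)
cv2.imwrite("pics/side6.png",cv2.resize(c["image"][150:350,200:440],None,fx=3.3,fy=3,interpolation=cv2.INTER_CUBIC))
E
```

```text
t 27.88 p [0.4845 0.1096 0.1103] phi 169.65 q6 -1.17 grip 0.407 F [ 0.44 -1.69  0.16] M [-0.473 -0.067 -0.001]
tool shift cm [ 0.23 -0.04 -0.04] tilt [ 5.0e-04 -1.1e-03 -1.0e+00]
turn about x deg -36.35
t 28.55 p [0.4842 0.1094 0.1103] phi -153.41 q6 -1.81 grip 0.413 F [-0.38 -3.38  1.04] M [-0.595  0.069 -0.009]
tool shift cm [ 0.23 -0.02 -0.09] tilt [ 0.     -0.0016 -1.    ]
turn about x deg -359.41
```

View pics/side6.png

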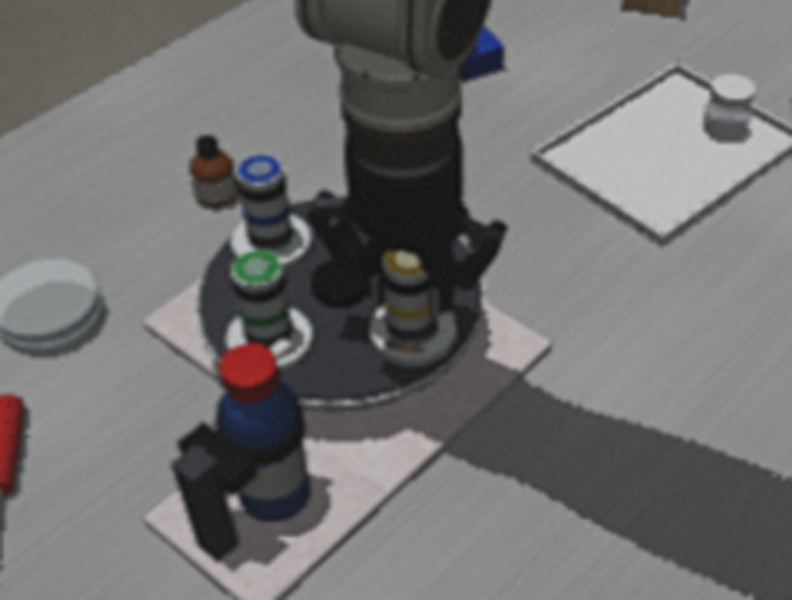

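```bash

python3 -m inch '-.05 0 0 0 0 0;-.05 0 0 0 0 0;-.1 0 0 0 0 0;-.1 0 0 0 0 0;0 0 0 0 0 0;0 0 0 0 0 0;0 0 0 0 0 0;0 0 0 0 0 0' >/dev/null
python3 -c "
from h import *
go((.4849,.110,.108),206)"
```

```text
t 29.32 p [0.4836 0.11   0.113 ] phi -153.59 q6 -1.81 grip 0.412 F [-2.45 -2.23 -3.43] M [-0.771  0.434 -0.019]
tool shift cm [ 0.5   0.05 -0.11] tilt [-1.3e-03 -3.0e-04 -1.0e+00]
turn about x deg -359.59
```

```bash

python3 -m inch '-.1 0 0 0 0 0;-.15 0 0 0 0 0;-.15 0 0 0 0 0;-.2 0 0 0 0 0;-.2 0 0 0 0 0;-.2 0 0 0 0 0;-.2 0 0 0 0 0;-.2 0 0 0 0 0' >/dev/null
python3 -c "
from h import *
go((.4849,.110,.25),206)"
```

```text
t 29.98 p [0.4852 0.1108 0.1282] phi -153.56 q6 -1.81 grip 0.412 F [ 0.46 -0.33 -2.06] M [ 0.012  0.021 -0.016]
tool shift cm [-12.18   0.05   0.03] tilt [ 0.0022  0.0013 -1.    ]
turn about x deg -359.56
```

```bash

python3 -m inch '-.5 0 0 0 0 0;-1 0 0 0 0 0;-1.7 0 0 0 0 0;-1.8 0 0 0 0 0;-1.8 0 0 0 0 0;-1.8 0 0 0 0 0;-1.5 0 0 0 0 0;-.6 .3 .1 0 0 0' >/dev/null
python3 -m inch '0 1 .45 0 0 0;0 2 .85 0 0 0;0 3 1.3 0 0 0;0 3 1.3 0 0 0;0 3 1.3 0 0 0;0 3 1.3 0 0 0;0 3 1.3 0 0 0;0 3 1.3 0 0 0' >/dev/null
python3 -m inch '0 3 1.3 0 0 0;0 2.3 .9 0 0 0;0 1.5 .6 0 0 0;0 .8 .4 0 0 0;0 0 0 0 0 0;0 0 0 0 0 0;0 0 0 0 0 0;0 0 0 0 0 0' >/dev/null
python3 -c "
from h import *
go((.504,-.213,.06),206)"
```

```text
t 31.98 p [ 0.5016 -0.2027  0.2342] phi -153.49 q6 -2.42 grip 0.410 F [ 0.6   1.08 -1.82] M [ 0.051 -0.001 -0.046]
tool shift cm [17.42  1.04  0.25] tilt [-4.e-04  5.e-04 -1.e+00]
turn about x deg -359.49
```

```bash

python3 -m inch '.5 .3 0 0 0 0;1.5 .4 .1 0 0 0;2.5 .3 .1 0 0 0;3 0 0 0 0 0;3 0 0 0 0 0;3 0 0 0 0 0;2.5 0 0 0 0 0;1.2 0 0 0 0 0' >/dev/null
python3 - <<'E'
from h import *
go((.504,-.213,.06),206)
for n in("top","side"):
    c=viewer.read_camera(n);np.save(f"{n}7.npy",c,allow_pickle=True)
cv2.imwrite("pics/side7.png",cv2.resize(c["image"][100:300,280:520],None,fx=3.3,fy=3,interpolation=cv2.INTER_CUBIC))
E
```

```text
t 32.65 p [ 0.5021 -0.212   0.0584] phi -153.50 q6 -2.43 grip 0.412 F [-1.22 -0.9  -2.2 ] M [ 0.071  0.099 -0.029]
tool shift cm [-0.16  0.18 -0.12] tilt [-0.0054  0.0023 -1.    ]
turn about x deg -359.5
```

View pics/side7.png

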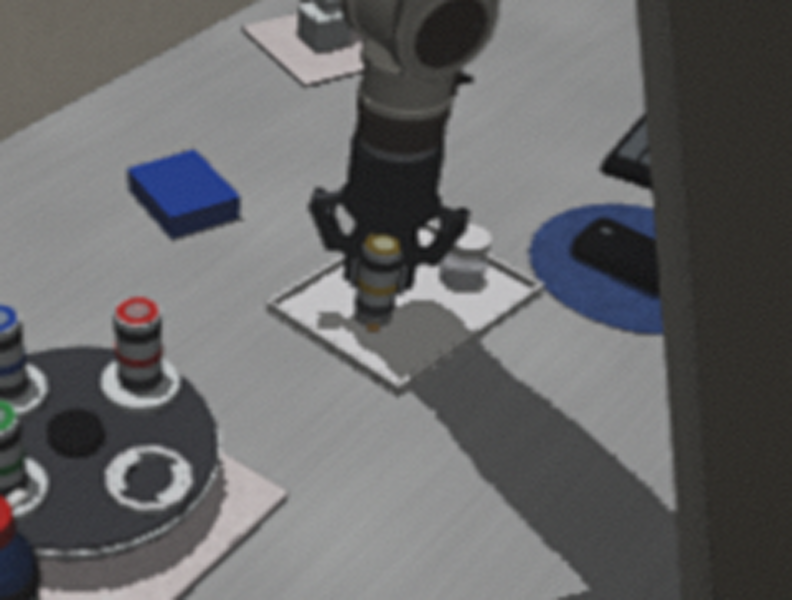

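```bash

python3 -m inch '.3 0 0 0 0 0;.3 0 0 0 0 0;.2 0 0 0 0 0;.1 0 0 0 0 0;.1 0 0 0 0 0;0 0 0 0 0 0;0 0 0 0 0 0;0 0 0 0 0 0' 
python3 -m inch '.05 0 0 0 0 0;.05 0 0 0 0 0;.05 0 0 0 0 0;0 0 0 0 0 0;0 0 0 0 0 0;0 0 0 0 0 0;0 0 0 0 0 0;0 0 0 0 0 0'
```

```text
time: 33.42
eef_pos: [0.5046, -0.2138, 0.0526]
ee_rot: [[0.0, 0.445, -0.896], [-0.0, -0.896, -0.445], [-1.0, 0.0, -0.0]]
wrist_force: [0.1, 0.1, -2.2]
grip_width: 0.412
time: 34.08
eef_pos: [0.5044, -0.2137, 0.0508]
ee_rot: [[0.0, 0.445, -0.896], [-0.0, -0.896, -0.445], [-1.0, 0.0, -0.0]]
wrist_force: [0.9, 0.3, -1.6]
grip_width: 0.413
```

```bash

python3 -m inch '.08 0 0 0 0 0;.08 0 0 0 0 0;.08 0 0 0 0 0;.08 0 0 0 0 0;.03 0 0 0 0 0;0 0 0 0 0 0;0 0 0 0 0 0;0 0 0 0 0 0' 
python3 -m inch '.05 0 0 0 0 0;.05 0 0 0 0 0;.05 0 0 0 0 0;0 0 0 0 0 0;0 0 0 0 0 0;0 0 0 0 0 0;0 0 0 0 0 0;0 0 0 0 0 0'
```

```text
time: 34.75
eef_pos: [0.5045, -0.2137, 0.0473]
ee_rot: [[0.0, 0.445, -0.896], [-0.0, -0.896, -0.445], [-1.0, 0.0, -0.0]]
wrist_force: [0.0, -0.4, -2.5]
grip_width: 0.412
time: 35.42
eef_pos: [0.5044, -0.2137, 0.0458]
ee_rot: [[0.0, 0.445, -0.896], [-0.0, -0.896, -0.445], [-1.0, 0.0, -0.0]]
wrist_force: [-0.2, -0.5, -1.5]
grip_width: 0.411
```

```bash

python3 -m inch '.05 0 0 0 0 0;.05 0 0 0 0 0;.05 0 0 0 0 0;0 0 0 0 0 0;0 0 0 0 0 0;0 0 0 0 0 0;0 0 0 0 0 0;0 0 0 0 0 0'
```

```text
time: 36.08
eef_pos: [0.5045, -0.2137, 0.0443]
ee_rot: [[0.0, 0.445, -0.896], [-0.0, -0.896, -0.445], [-1.0, 0.0, -0.0]]
wrist_force: [0.5, 0.1, -0.6]
grip_width: 0.412
```

```bash

python3 -m inch '.05 0 0 0 0 0;0.03 0 0 0 0 0;0 0 0 0 0 0;0 0 0 0 0 0;0 0 0 0 0 0;0 0 0 0 0 0;0 0 0 0 0 0;0 0 0 0 0 0'
python3 -m inch '0 0 0 0 0 0;0 0 0 0 0 0;0 0 0 0 0 0;0 0 0 0 0 0;0 0 0 0 0 0;0 0 0 0 0 0;0 0 0 0 0 0;0 0 0 0 0 0' .5 20
python3 -m inch '0 0 0 0 0 0;0 0 0 0 0 0;0 0 0 0 0 0;-.2 0 0 0 0 0;-.5 0 0 0 0 0;-1 0 0 0 0 0;-1.5 0 0 0 0 0;-2 0 0 0 0 0' .15 20
python3 - <<'E'
from h import *
c=viewer.read_camera("side")
cv2.imwrite("pics/side8.png",cv2.resize(c["image"][100:300,280:520],None,fx=3.3,fy=3,interpolation=cv2.INTER_CUBIC))
E
```

```text
time: 36.75
eef_pos: [0.5045, -0.2138, 0.0442]
ee_rot: [[0.001, 0.445, -0.896], [-0.0, -0.896, -0.445], [-1.0, 0.001, -0.0]]
wrist_force: [-1.4, 1.2, 4.9]
grip_width: 0.414
time: 37.42
eef_pos: [0.5044, -0.2137, 0.0434]
ee_rot: [[-0.0, 0.445, -0.896], [0.0, -0.896, -0.445], [-1.0, -0.0, 0.0]]
wrist_force: [-0.9, 0.1, 0.5]
grip_width: 0.502
time: 38.08
eef_pos: [0.5036, -0.2133, 0.0957]
ee_rot: [[-0.002, 0.445, -0.896], [0.001, -0.896, -0.445], [-1.0, -0.002, 0.001]]
wrist_force: [0.3, -0.7, -0.2]
grip_width: 0.851
```

View pics/side8.png

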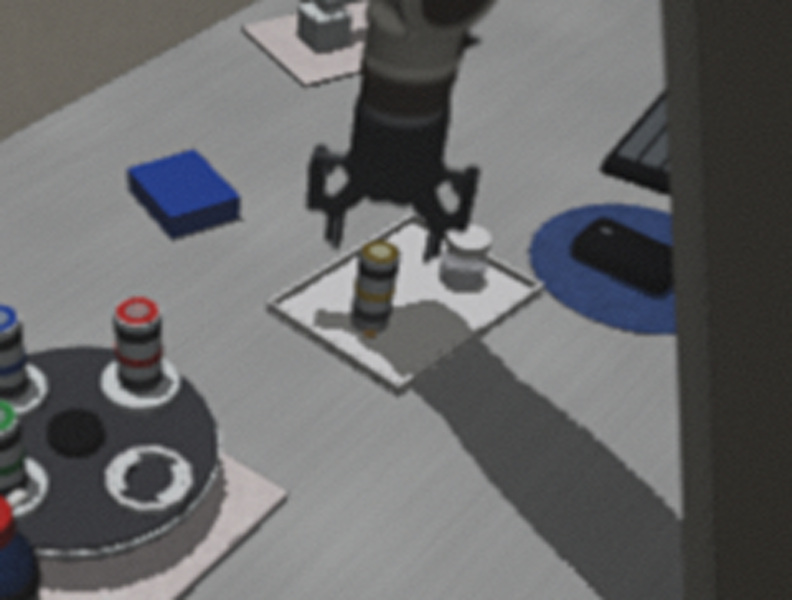

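```bash

python3 -m inch '-2 0 0 0 0 0;-2.5 0 0 0 0 0;-2.5 0 0 0 0 0;-2.5 0 0 0 0 0;-2.5 0 0 0 0 0;-1.5 0 2 0 0 0;0 0 3 0 0 0;0 0 3 0 0 0' >/dev/null
python3 -m inch '0 0 3 0 0 0;0 0 2 0 0 0;0 0 1 0 0 0;0 0 0 0 0 0;0 0 0 0 0 0;0 0 0 0 0 0;0 0 0 0 0 0;0 0 0 0 0 0'
python3 - <<'E'
from h import *
for n in("top","side"):
    c=viewer.read_camera(n);np.save(f"{n}9.npy",c,allow_pickle=True);cv2.imwrite(f"pics/{n}9.png",c["image"])
    b=blobs(c,(18,50,60),(38,255,255),(340,170,440,270));print(b)
    if b:
        q=b[0][0];print(onz(c,(q[0]+q[2]/2-.5,q[1]+q[3]/2-.5),.099))
E
```

```text
time: 39.47
eef_pos: [0.38, -0.2756, 0.2303]
ee_rot: [[0.0, 0.446, -0.895], [0.0, -0.895, -0.446], [-1.0, -0.0, -0.0]]
wrist_force: [-0.2, -0.9, 0.5]
grip_width: 0.85
[([373, 221, 11, 10, 89], [377.8, 225.5])]
[ 0.50601289 -0.21668354  0.099     ]
[([389, 179, 12, 9, 75], [394.8, 183.4]), ([388, 194, 11, 7, 37], [392.5, 198.2])]
[ 0.50672002 -0.21554613  0.099     ]
```

View pics/side9.png

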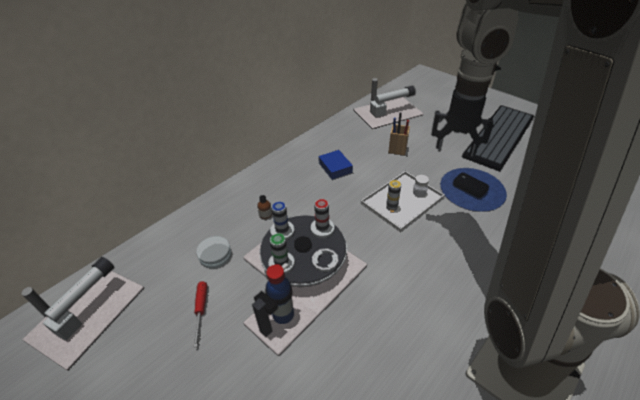

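View pics/top9.png

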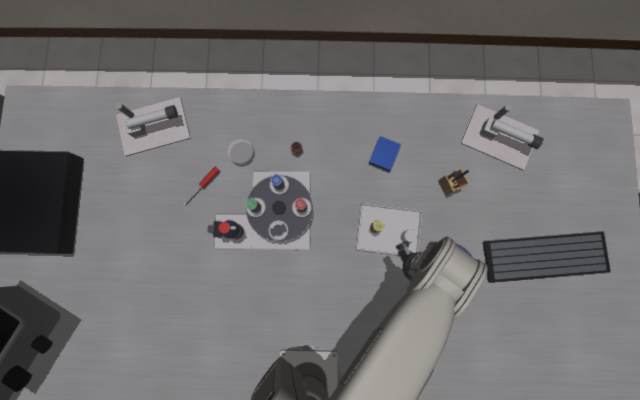

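The side view shows the yellow objective upright in the tray at (394,183). In both views the rim, taken at its standing height, lies at about (0.506, -0.216). The jar at (421,183), the duster cap at (275,271) and the other bench items are where they were.

```bash
python3 -c "
from workcell import workorder
print(workorder.hand_in())"
```

```text
the job is handed in; nothing more can be done
None
```

The yellow-banded objective has been blown clean, unscrewed and set down upright in the free half of the white tray. The job was handed in at about 39.6 s of the 72 s allowed.

- **Turret:** I turned it by the yellow objective. My first placing read about 4–5 mm off the station in the cameras. I nudged it, and it then read within about 3 mm, against the 8 mm allowed.
- **Puff:** I felt for the cap and met it about 188 mm above the bench. It reached its stop at 17 N and stayed down for about half a second by my estimate from the rows, not a direct measurement. The side camera showed it sprung back.
- **Unscrewing:** I turned the objective 106° anticlockwise with almost no twisting torque on the wrist. It lifted out with about 3 N, including its own weight of about 2 N.
- **Set-down:** The pressing force peaked at about 5 N. Both cameras put the objective at about (0.506, -0.216).
- **Other items:** The jar and everything else on the bench look unmoved in the last pictures, and the gripper was clear.
- **Disagreement:** The robot's own y reading ran about 2–3 mm higher than the cameras'. I allowed for this when placing things.

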